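# Set the tessera cutter four clicks wider and lock it

### The arm

A 6-joint arm with a two-finger parallel gripper is mounted at the origin on the work surface. World frame = base frame: x ahead of the robot, y to its left, z up, the work surface at z = 0. Lengths are in mm, angles in degrees, forces in N, time in s.
With the tool pointing down it reaches from about 350 to 850 mm from the base axis. Payload 8.1 kg.
Tool frame: the origin (TCP) lies at the very end of the fingers, on their centre line; the grasp point (between the pads) lies r.tcp_to_grasp behind it (r.tcp_to_grasp is the distance from the TCP to the grasp point, in mm); z points along the fingers, y is the line along which they close (so a half turn about z gives the same grasp; the last joint's range is limited). The gripper opens to 85 mm and grips with 20 to 120 N. Pads are 22 mm wide; open, the fingers measure 114 mm over their backs; the gripper's body (76 mm by 85 mm) begins 54 mm behind the grasp point. The pads swing forward as they close: fully open they stand 13 mm farther back than shut.
Start: joints at [71.711, 7.471, 85.268, -0, 87.261, -4.893], TCP at [138.983, 583.686, 231.292] pointing down, gripper open.
Joint ranges: [-169.43, 169.43], [-51.17, 129.36], [1.28, 143.12], [-76.62, 256.62], [0, 156.53], [-152.29, 152.29]. Speed limits (degrees/s): [136.94, 136.94, 159.86, 180, 180, 180].

### API

Orientations are given as [roll, pitch, yaw] about the fixed x, y, z axes, in that order (R = Rz(yaw) Ry(pitch) Rx(roll)).
In Python, from bench import r gives the robot as it stands.
- The arm moves only by the shell command python3 -m handwheel 'ROWS' [OPENING] [FORCE]. ROWS is JSON, a list of rows, each a list of 4 numbers: the shift along the tool's x, y, z in m, then the turn about the tool's z in degrees. A call has 1 to 10 rows; each row shifts and turns the commanded pose from where the row before left it, along the tool's axes as they then stand; what a row does not reach is not made up. A row lasts 1/10 s, in which the tool goes at most 50 mm and 8.59 degrees, less where a joint would pass 70% of its speed; a pose out of reach is approached as far as the arm can. A call is refused whole if a number of a shift passes 0.05 or a number of a turn 8.59, either way. A call with a gripper value outside its range is refused whole. OPENING is the finger opening in m, from 0 to 0.0854, set as the call begins (- or left out, the last holds). The fingers move at their own pace and stop on an object; FORCE is the grip in N (left out, the last holds). Time passes only in rows, so rows that do not move let the fingers close. It gives the time, the measured TCP pose, the force, the opening and the grip force at its end, in the units of the state.
- r.sense(): the state, without advancing time (a new reading comes with each control period).
- r.snapshot(name): name is "scene" or "top" or "wrist"; returns the picture (420x560x3 uint8, red, green, blue); there is no depth.
- r.camera_params(name): a dict with "fx", "fy", "cx", "cy" (pixels), "R" (3x3) and "t" (3): a world point X has camera coordinates R X + t; the wrist camera has in their place "mount" (4x4, takes a point from camera to tool coordinates, whose origin is the TCP and whose axes are the flange's). Camera axes: x right, y down, z forward; pixel columns grow to the right and rows downward; lengths in mm; the calibration is good to about 2 mm. A picture is of the moment at which its call begins: read the wrist's pose just before it. camera_params takes no time and is no camera call.
- r.hand_in(): hands the job in; it is judged then, once.
The state is a dict: "time": time; "joint_pos": joint angles; "qd": joint speeds; "joint_efforts": joint torques, N m; "tool_pos": TCP position; "tcp_rot": TCP orientation; "ft_force": force on the tool from outside, world axes, zero at the start; "wrist_torque": the same for the moment, N m; "finger_gap": finger opening in mm; "grip_force": force on a finger pad.
Only numpy, scipy, OpenCV 4.12 (cv2) and the standard library are available. Lean on these libraries where they do the work, as an engineer would, in place of code of your own. Each camera call takes 0.05 s, during which the arm holds its last target. There are 200 camera calls.

### The job

Push the black click-stop dial on the green tile cutter round with a fingertip, exactly four clicks clockwise (seen from above) from where it now stands, and leave it resting in that fourth click. Then press the red lock button beside it all the way down and let it come up again. Leave the tub of stone chips, the glue bottle and the hammer where they are.

Things in the scene. Friction and masses are not known exactly. Their poses are not given: they have to be found in the camera images.
- dial (a joint): Angle of the black dial, rad, growing clockwise seen from above. Ten click stops at 0, 0.349 ... 3.142 (every 20 degrees), firm end stops just beyond the first and last; it turns both ways and starts in one of the lowest four. A sprung ball holds it: it takes 4 to 7 N on the notch wall to leave a click; past half-way the push drops away and the dial runs on by itself into the next.
- dial_axis (a point): Point on the dial's upright axis at z = 75 mm, the level of its top face; fixed to the cutter. The dial is a flat black disc 120 mm across and 26 mm thick, its underside 4 mm above the cutter's deck. White ticks on the deck, 68 mm from the axis, mark the ten clicks: the first at the cutter's -y side, the last at +y, by way of -x.
- cutter: Green tile cutter, bolted down. Origin on the table under the dial axis; x, y along its length and width. Flat deck at z = 45 mm, from x = -90 to 175 mm and y = -90 to 90 mm. On it, a steel anvil with a marble stick at x = 95 to 155, y = 20 to 90 mm, up to z = 100 mm.
- dial_notch (a point): Middle of the dial's one finger notch, 46 mm from the axis, at top-face level (z = 75 mm); moves with the dial. The notch goes through the full thickness and is open at the rim: 50 mm wide between flat walls parallel to its radius, flat floor 28 mm from the axis. A fingertip put in from above pushes a side wall to turn the dial. A yellow stripe on the dial points to it.
- lock (a joint): Travel of the lock button in m: 0 is up, 0.006 is fully down. A spring brings it up again; fully down takes 5 N.
- lock_top (a point): Centre of the top face of the round red lock button (z = 67 mm), 30 mm across, in a grey housing on the cutter's deck, 95 mm ahead (+x) and 50 mm to the right (-y) of the dial's axis. It is pressed straight down.
- tub: Loose grey tub of stone chips, 110 x 80 x 40 mm, origin under its centre, beside the cutter. Not to be moved.
- glue: Loose white glue bottle with a blue label and orange cap, 52 mm across and 130 mm high, standing, origin under its centre. Not to be moved.
- hammer: Loose hammer, 200 mm long, lying along its x axis with the handle to -x, beside the cutter. Not to be moved.

How it is judged:
By the outcome, as a careful person would: the job done as asked, in the order asked, and still so for the second after the job is handed in, with the robot touching nothing.
It also fails if it takes over 48 s, if anything falls off the work surface, if the arm or the gripper's body presses on something with over 40 N, if the wrist force passes 120 N, or if a joint passes its speed limit or range.

## Working session

There is one attempt and no reset: what is moved stays moved. The work goes in short steps, Python scripts to look and compute and a shell command to move; the robot and the scene stay as the last step left them, time stands still between calls to the robot, and variables do not carry over. Pictures are saved under pics/ and viewed, at most 10 in all, crops included, and the job is handed in when it is done.

```bash
mkdir -p pics; ls; python3 - <<'E'
from bench import r
import cv2,numpy as np
s=r.sense();print(s['time'],s['tool_pos'],s['tcp_rot'],s['finger_gap'],r.tcp_to_grasp)
for n in("scene","top"):
    cv2.imwrite(f"pics/{n}0.png",r.snapshot(n)[:,:,::-1])
    p=r.camera_params(n);print(n,p)
print(r.camera_params("wrist"))
E
```

```text
pics
0.0 [138.78670563 583.17313626 230.25032987] [-1.79896602e+02 -9.65092165e-03  1.66606829e+02] 85.41938957282731 18.700000000000003
scene {'fx': 380.54107868824525, 'fy': 380.54107868824525, 'cx': 272.6094032584062, 'cy': 210.9625853296576, 'R': array([[ 0.62182404,  0.78293261,  0.01874536],
       [ 0.59552882, -0.4571679 , -0.66056259],
       [-0.50860622,  0.4219171 , -0.75053692]]), 't': array([-413.96138742, -258.24173729, 1035.85901469])}
top {'fx': 450.08314524098023, 'fy': 450.08314524098023, 'cx': 280.32502066096123, 'cy': 207.98892529037388, 'R': array([[ 0.00981811, -0.9994405 ,  0.03197345],
       [-0.99777522, -0.01190029, -0.06559722],
       [ 0.06594102, -0.03125827, -0.9973338 ]]), 't': array([ 37.30570234, 607.07122329, 870.99006861])}
{'fx': 345.4587011417379, 'fy': 345.4587011417379, 'cx': 283.96920381250123, 'cy': 206.9495271806187, 'mount': array([[-5.42788366e-04, -9.59250552e-01, -2.82556338e-01,
         7.24908715e+01],
       [ 9.99999828e-01, -5.83809936e-04,  6.09851173e-05,
        -9.21508589e-01],
       [-2.23459205e-04, -2.82556256e-01,  9.59250704e-01,
        -1.42934380e+02],
       [ 0.00000000e+00,  0.00000000e+00,  0.00000000e+00,
         1.00000000e+00]])}
```

View pics/top0.png

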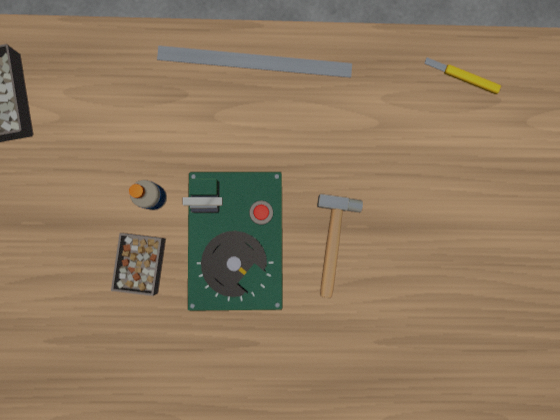

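View pics/scene0.png

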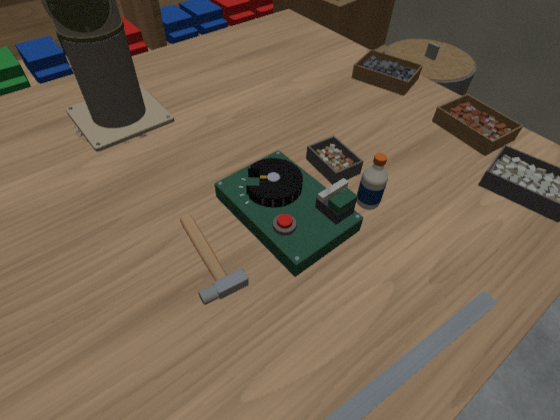

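The top view shows the dial hub at about (234,264), with the yellow stripe pointing down-right to about (243,272). The lock button is at (261,212). The scene view agrees, and the arm stands clear of both.

```bash
cat > h.py <<'E'
import numpy as np,cv2
from bench import r
def ray(p,uv,z):
    d=p['R'].T@np.array([(uv[0]-p['cx'])/p['fx'],(uv[1]-p['cy'])/p['fy'],1]);c=-p['R'].T@p['t']
    return c+d*(z-c[2])/d[2]
def blobs(m,amin=1):
    n,l,s,c=cv2.connectedComponentsWithStats(m.astype(np.uint8))
    return [(c[i],s[i,4]) for i in range(1,n) if s[i,4]>=amin]
E
python3 - <<'E'
from h import *
for n in('top','scene'):
    p=r.camera_params(n);im=cv2.imread(f'pics/{n}0.png');h=cv2.cvtColor(im,cv2.COLOR_BGR2HSV);H,S,V=[h[...,i].astype(int) for i in range(3)]
    box=np.zeros(H.shape,bool)
    if n=='top': box[165:315,182:290]=1
    else: box[140:270,210:365]=1
    if n=='scene': box[:, 320:]=0
    for c,a in blobs(box&((H<6)|(H>174))&(S>170)&(V>120),8): print(n,'red',c,a,ray(p,c,67))
    for c,a in blobs(box&(H>18)&(H<32)&(S>130)&(V>90),3): print(n,'yel',c,a,ray(p,c,75))
    for c,a in blobs(box&(S<60)&(V>120),3): print(n,'wht',c,a,ray(p,c,75)[:2],ray(p,c,45)[:2])
    if n=='top':
        g=box&(H>65)&(H<95)&(S>100)
        cs,_=cv2.findContours(g.astype(np.uint8),cv2.RETR_EXTERNAL,cv2.CHAIN_APPROX_NONE)
        c=max(cs,key=cv2.contourArea);P=np.array([ray(p,q[0],45)[:2] for q in c],np.float32);rr=cv2.minAreaRect(P);print(rr)
im=cv2.imread('pics/top0.png')[190:310,180:290];cv2.imwrite('pics/topc.png',cv2.resize(im,None,fx=5,fy=5,interpolation=cv2.INTER_CUBIC))
E
```

```text
top red [260.43181818 211.16666667] 132 [597.0850332   82.52595775  67.        ]
top yel [242.06060606 270.6969697 ] 33 [486.96622948 114.6633531   75.        ]
top wht [193. 176.] 9 [660.36651445 207.96758505] [664.41961458 212.87807055]
top wht [276.2 176. ] 10 [662.55708871  53.92100442] [666.68914768  53.27890934]
top wht [201.60597826 201.30434783] 368 [613.57923126 191.11914428] [615.9458924  195.42233085]
top wht [260.75159236 212.43312102] 157 [594.27669104  81.80223339] [595.94759568  82.16511207]
top wht [233.48407643 263.29936306] 157 [500.31477915 130.55853953] [498.59884402 132.67883027]
top wht [270.90909091 262.18181818] 11 [502.90661808  61.98584876] [501.2841053   61.63444952]
top wht [198.5 262.5] 8 [501.25683388 194.38549959] [499.57485493 198.80642133]
top wht [268.36363636 274.36363636] 11 [480.6467689   66.40655163] [478.22190396  66.2144958 ]
top wht [200.55555556 275.11111111] 9 [478.39665395 190.15550634] [475.89068403 194.42395875]
top wht [206.75  286.125] 8 [458.54536303 178.4894705 ] [455.323857  182.3374228]
top wht [262.5 285.5] 10 [460.33095224  76.905
[... 668 characters left out ...]
8), 0.827089786529541)
scene red [284.41984733 219.2519084 ] 131 [596.76880699  81.56052558  67.        ]
scene yel [262.8125 176.3125] 16 [485.92583613 115.31836604  75.        ]
scene wht [272.91780822 176.49315068] 73 [498.92721668 131.48479293] [474.51480351 151.63695837]
scene wht [241.2 186.4] 5 [482.90873654  63.21092193] [457.60579015  79.56746195]
scene wht [318.66666667 193.33333333] 3 [591.46094066 173.41989935] [572.19285798 195.90340991]
scene wht [241.  194.5] 4 [500.97034973  49.92469058] [476.67152274  65.54259433]
scene wht [246.5 202. ] 4 [523.72743115  46.75043407] [500.69376396  62.19186784]
scene wht [296.8 257.6] 5 [680.61942081  39.14055358] [666.30802491  54.15892278]
```

View pics/topc.png

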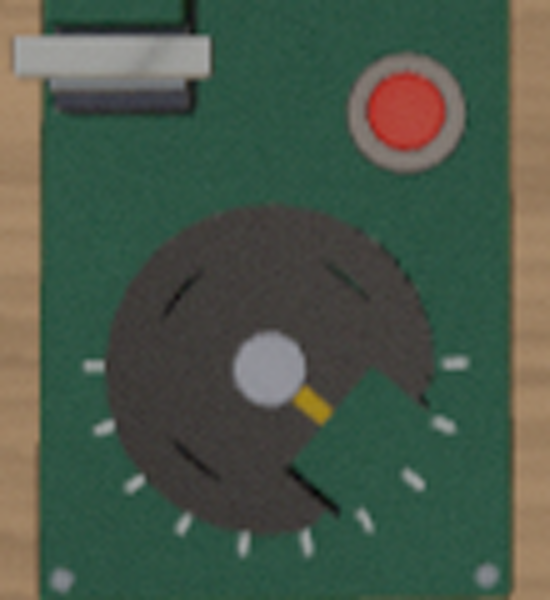

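The axis is at about (500, 130.6) and the cutter's yaw is about 0.7°. The dial stands in click index 2 (40°), so the target is index 6 (120°). I'll close the fingers and go above the notch at (470, 94), yaw 140.7, with tool x along the push direction and tool y pointing inward.

```bash
python3 -m handwheel '[[0,0,0,7],[0,0,0,7],[0,0,0,7],[0,0,0,4.9],[-0.04,-0.012,0,0],[-0.04,-0.012,0,0],[-0.04,-0.012,0,0],[-0.04,-0.012,0,0],[-0.04,-0.012,0,0],[-0.04,-0.012,0,0]]' 0 20; python3 -m handwheel '[[-0.04,-0.012,0,0],[-0.04,-0.012,0,0],[-0.04,-0.012,0,0],[-0.04,-0.012,0,0],[-0.04,-0.012,0,0],[-0.04,-0.012,0,0],[-0.04,-0.012,0,0],[-0.006,0,0,0],[0,0,0,0],[0,0,0,0]]'; cat >> h.py <<'E'
def wp():
    from scipy.spatial.transform import Rotation as Ro
    s=r.sense();p=r.camera_params('wrist');T=np.eye(4);T[:3,:3]=Ro.from_euler('xyz',s['tcp_rot'],degrees=True).as_matrix();T[:3,3]=s['tool_pos']
    M=np.linalg.inv(T@p['mount']);p['R']=M[:3,:3];p['t']=M[:3,3];return s,p
def look(name):
    s,p=wp();im=r.snapshot('wrist')[:,:,::-1].copy();cv2.imwrite(f'pics/{name}.png',im)
    h=cv2.cvtColor(im,cv2.COLOR_BGR2HSV);H,S,V=[h[...,i].astype(int) for i in range(3)]
    print('t',s['time'],'pos',s['tool_pos'].round(1),'rot',s['tcp_rot'].round(2),'F',s['ft_force'].round(1),s['finger_gap'])
    hub=red=None
    for c,a in blobs(((H<6)|(H>174))&(S>170)&(V>100),100): print('red',c.round(),a,ray(p,c,67).round(1))
    for c,a in blobs((H>18)&(H<32)&(S>150)&(V>90),20):
        q=ray(p,c,75);d=q[:2]-[500.2,130.6];print('yel',c.round(),a,q.round(1),'dial deg',(np.degrees(np.arctan2(-d[0],-d[1]))+.7).round(1),'r',np.hypot(*d).round(1))
    return im,p
E
python3 -c "
from h import *
im,p=look('w1')"
```

```text
time: 1.1
tool_pos: [279.5, 374.3, 230.9]
tcp_rot: [-180.0, 0.0, 140.7]
ft_force: [1.5, 0.1, -0.6]
finger_gap: -0.2
grip_force: 0.0
time: 2.1
tool_pos: [446.7, 130.5, 231.0]
tcp_rot: [-180.0, -0.1, 140.7]
ft_force: [-1.1, 0.4, -0.2]
finger_gap: 0.2
grip_force: 0.0
t 2.1 pos [446.7 130.5 231. ] rot [-1.7998e+02 -6.0000e-02  1.4071e+02] F [-1.1  0.4 -0.2] 0.21000481661944456
yel [299. 233.] 134 [486.4 114.5  75. ] dial deg 41.3 r 21.2
```

View pics/w1.png

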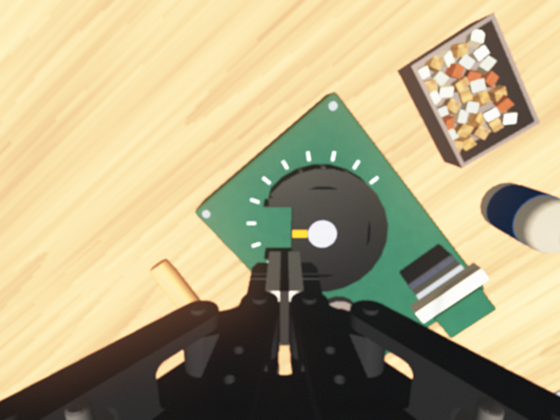

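The wrist view shows the notch at about (278,228), the hub at (322,234), and the shut fingertips at about (284,270). Next I'll refine the axis from the hub and ticks and compute the remaining shift.

```bash
python3 - <<'E'
from h import *
s,p=wp();im=cv2.imread('pics/w1.png');h=cv2.cvtColor(im,cv2.COLOR_BGR2HSV);S,V=h[...,1].astype(int),h[...,2].astype(int)
m=(S<70)&(V>170);m[:140]=0;m[265:]=0;m[:,:240]=0;m[:,390:]=0
for c,a in blobs(m,5): print(c.round(1),a,ray(p,c,75)[:2].round(1),ray(p,c,45)[:2].round(1))
a=np.radians(230.7)
for R in(47,):
    t=np.array([500.2,130.6])+R*np.array([np.cos(a),np.sin(a)]);d=t-s['tool_pos'][:2];y=np.radians(140.7)
    print(t,'tool dx',d@[np.cos(y),np.sin(y)],'dy',d@[np.sin(y),-np.cos(y)])
E
```

```text
[308.  155.8] 62 [435.7 165.2] [440.2 164.1]
[332.9 155.6] 62 [449.1 181.9] [455.1 182.6]
[284.6 164.3] 62 [428.6 144.8] [432.4 141.8]
[355.9 164.1] 59 [467.7 193. ] [475.5 194.8]
[373.8 179.6] 62 [488.8 197.1] [498.7 199.3]
[266. 180.] 62 [429.  123.3] [432.9 118. ]
[254.3 200.5] 56 [436.6 103.1] [441.3  95.9]
[250.9 223. ] 52 [450.8  86.8] [456.9  77.9]
[321.9 233.5] 632 [500.1 130.8] [511.1 126.3]
[255.8 244.4] 55 [469.7  76.5] [477.7  66.6]
[470.43109899  94.22951014] tool dx -41.62712787158502 dy -13.198598837186946
```

```bash
python3 -m handwheel '[[-0.02,-0.0066,0,0],[-0.0216,-0.0066,0,0],[0,0,0.03,0],[0,0,0.03,0],[0,0,0.03,0],[0,0,0.03,0],[0,0,0.01,0],[0,0,0,0],[0,0,0,0]]'; python3 -c "
from h import *
im,p=look('w2')"
```

```text
time: 3.05
tool_pos: [471.7, 93.9, 102.7]
tcp_rot: [179.9, 0.1, 140.8]
ft_force: [0.7, 0.3, 0.7]
finger_gap: 0.1
grip_force: 0.0
t 3.05 pos [471.7  93.9 102.7] rot [1.7994e+02 6.0000e-02 1.4076e+02] F [0.7 0.3 0.7] 0.14152758216089387
red [402. 369.] 130 [585.   95.6  67. ]
yel [334. 244.] 386 [486.6 114.5  75. ] dial deg 40.9 r 21.0
```

View pics/w2.png

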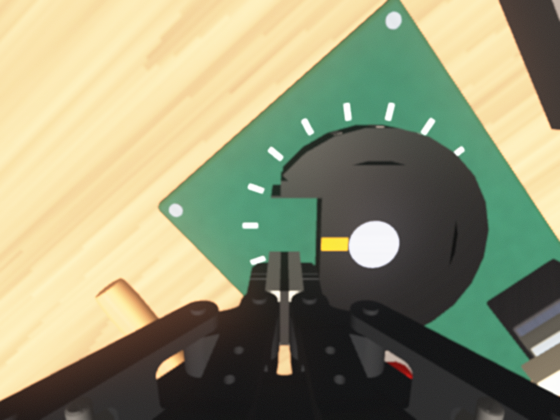

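The fingertips are at about (284,252), over the notch. Its floor is at column 318 and its far wall at row 197. I'll go down with a slight outward shift.

```bash
python3 -m handwheel '[[0,-0.0015,0,0],[0,0,0.015,0],[0,0,0.012,0],[0,0,0.01,0],[0,0,0.01,0],[0,0,0,0],[0,0,0,0]]'; python3 - <<'E'
from h import *
im,p=look('w3')
s=r.sense();d=s['tool_pos'][:2]-[500.2,130.7];print('finger deg',np.degrees(np.arctan2(-d[0],-d[1]))+.7,np.hypot(*d))
E
```

```text
time: 3.8
tool_pos: [469.9, 92.1, 54.1]
tcp_rot: [-180.0, -0.0, 140.7]
ft_force: [-0.6, 0.9, 0.9]
finger_gap: -0.2
grip_force: 0.0
t 3.8 pos [469.9  92.1  54.1] rot [-1.7997e+02 -3.0000e-02  1.4070e+02] F [-0.6  0.9  0.9] -0.2499639161984599
yel [358. 291.] 675 [486.9 114.6  75. ] dial deg 40.4 r 20.8
finger deg 38.41877563089864 48.800731111820106
```

```bash
python3 -m handwheel '[[0.005,0,0,0],[0.005,0,0,0],[0.003,0,0,0],[0,0,0,0],[0.0017,0.0005,0,2],[0.0017,0.0005,0,2],[0,0,0,0]]'; cat >> h.py <<'E'
def st(name):
    look(name);s=r.sense();d=s['tool_pos'][:2]-np.array([500.2,130.7]);th=np.radians(s['tcp_rot'][2])
    print('finger frame: x',(d@[np.cos(th),np.sin(th)]).round(1),'y',(d@[np.sin(th),-np.cos(th)]).round(1),'dial-eq deg by yaw',(180.7-s['tcp_rot'][2]).round(1))
E
python3 -c "
from h import *
st('w4')"
```

```text
time: 4.55
tool_pos: [458.3, 103.1, 54.4]
tcp_rot: [-180.0, 0.0, 136.7]
ft_force: [0.6, -1.7, -0.1]
finger_gap: -0.3
grip_force: 0.7
t 4.55 pos [458.3 103.1  54.4] rot [-1.8000e+02  4.0000e-02  1.3669e+02] F [ 0.6 -1.7 -0.1] -0.2995897092404506
finger frame: x 11.7 y -48.8 dial-eq deg by yaw 43.9
```

View pics/w4.png

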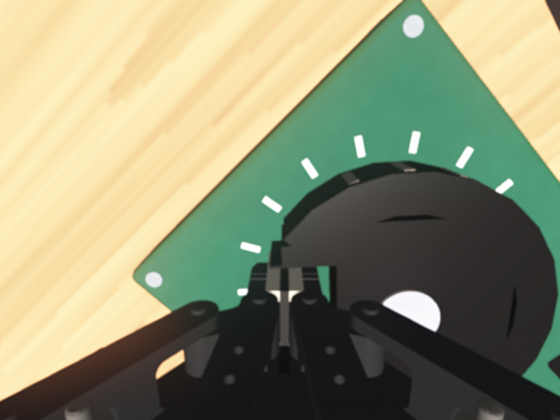

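The fingertips at (285,268) are just short of the notch's leading wall, which is now at about row 262. I'll push on.

```bash
python3 -m handwheel '[[0.002,0,0,0],[0.0017,0.0005,0,2],[0.0017,0.0005,0,2],[0,0,0,0]]';python3 -m handwheel '[[0.0017,0.0005,0,2],[0,0,0,0]]';python3 -m handwheel '[[0.0017,0.0005,0,2],[0,0,0,0]]';  cat >> h.py <<'E'
def dial(n='scene',show=None):
    im=r.snapshot(n)[:,:,::-1].copy();p=r.camera_params(n);h=cv2.cvtColor(im,cv2.COLOR_BGR2HSV);H,S,V=[h[...,i].astype(int) for i in range(3)]
    m=(H>18)&(H<32)&(S>130)&(V>80);b=np.zeros_like(m)
    if n=='top': b[225:300,195:275]=1
    else: b[150:205,240:310]=1
    for c,a in blobs(m&b,4):
        d=ray(p,c,75)[:2]-[500.2,130.7];print(n,'yel',c.round(1),a,'dial deg',(np.degrees(np.arctan2(-d[0],-d[1]))+.7).round(1),'r',np.hypot(*d).round(1))
    if show: cv2.imwrite(f'pics/{show}.png',im)
E
python3 -c "
from h import *
st('w5');dial('scene','s5');dial('top','t5')"
```

```text
time: 5.0
tool_pos: [456.0, 107.0, 54.6]
tcp_rot: [180.0, 0.1, 132.7]
ft_force: [4.7, -3.9, -2.8]
finger_gap: 0.1
grip_force: 3.5
time: 5.2
tool_pos: [454.7, 109.1, 54.6]
tcp_rot: [180.0, 0.0, 130.7]
ft_force: [2.4, -2.5, -0.4]
finger_gap: 0.2
grip_force: 1.6
time: 5.4
tool_pos: [453.2, 111.3, 54.3]
tcp_rot: [180.0, -0.0, 128.7]
ft_force: [-0.5, -0.3, 0.6]
finger_gap: 0.3
grip_force: 0.0
t 5.4 pos [453.2 111.3  54.3] rot [ 1.8000e+02 -4.0000e-02  1.2872e+02] F [-0.5 -0.3  0.6] 0.2566696440111893
finger frame: x 14.3 y -48.8 dial-eq deg by yaw 51.9
scene yel [263.1 174.6] 22 dial deg 57.1 r 21.5
top yel [239.1 271.5] 20 dial deg 54.8 r 18.2
```

The force dropped away and the stripe reads about 57–60°, so the first click is done. Next is eq 72.

```bash
python3 -m handwheel '[[0.0017,0.0005,0,2],[0.0017,0.0005,0,2],[0.0017,0.0005,0,2],[0.0017,0.0005,0,2],[0.0017,0.0005,0,2],[0.0017,0.0005,0,2],[0.0017,0.0005,0,2],[0,0,0,0]]';python3 -m handwheel '[[0.0017,0.0005,0,2],[0,0,0,0]]';python3 -m handwheel '[[0.0017,0.0005,0,2],[0,0,0,0]]';python3 -m handwheel '[[0.0017,0.0005,0,2],[0,0,0,0]]';
python3 -c "
from h import *
st('w6');dial('scene','s6');dial('top','t6')"
```

```text
time: 6.35
tool_pos: [449.8, 122.1, 54.2]
tcp_rot: [-179.9, 0.1, 114.7]
ft_force: [-0.1, -3.4, 0.0]
finger_gap: -0.0
grip_force: 1.4
time: 6.55
tool_pos: [449.5, 123.8, 54.2]
tcp_rot: [-179.9, 0.1, 112.7]
ft_force: [0.1, -3.5, 1.1]
finger_gap: 0.0
grip_force: 1.9
time: 6.75
tool_pos: [449.3, 125.9, 54.1]
tcp_rot: [-180.0, 0.0, 110.7]
ft_force: [0.1, -3.3, 0.2]
finger_gap: -0.1
grip_force: 1.4
time: 6.95
tool_pos: [449.3, 128.4, 54.3]
tcp_rot: [180.0, -0.0, 108.7]
ft_force: [1.0, -0.5, -0.5]
finger_gap: -0.4
grip_force: 0.0
t 6.95 pos [449.3 128.4  54.3] rot [ 1.8000e+02 -3.0000e-02  1.0875e+02] F [ 1.  -0.5 -0.5] -0.40451525233937374
finger frame: x 14.2 y -48.9 dial-eq deg by yaw 71.9
scene yel [264.7 172.7] 20 dial deg 75.2 r 21.3
top yel [236.5 273.8] 27 dial deg 73.3 r 19.8
```

The second click is done: the force is gone and the stripe reads about 75–80°. The third follows the same pattern.

```bash
python3 -m handwheel '[[0.0017,0.0005,0,2],[0.0017,0.0005,0,2],[0.0017,0.0005,0,2],[0.0017,0.0005,0,2],[0.0017,0.0005,0,2],[0.0017,0.0005,0,2],[0.0017,0.0005,0,2],[0,0,0,0]]';python3 -m handwheel '[[0.0017,0.0005,0,2],[0,0,0,0]]';python3 -m handwheel '[[0.0017,0.0005,0,2],[0,0,0,0]]';python3 -m handwheel '[[0.0017,0.0005,0,2],[0,0,0,0]]';
python3 -c "
from h import *
st('w7');dial('scene','s7');dial('top','t7')"
```

```text
time: 7.9
tool_pos: [449.8, 139.5, 54.2]
tcp_rot: [-179.9, 0.1, 94.7]
ft_force: [-3.0, -5.5, 2.3]
finger_gap: 0.1
grip_force: 2.6
time: 8.1
tool_pos: [450.0, 141.0, 54.2]
tcp_rot: [-179.9, 0.1, 92.7]
ft_force: [-3.3, -6.5, 3.7]
finger_gap: -0.2
grip_force: 3.3
time: 8.3
tool_pos: [450.5, 143.3, 54.1]
tcp_rot: [-179.9, 0.1, 90.7]
ft_force: [-0.2, -1.2, -0.3]
finger_gap: -0.1
grip_force: 0.9
time: 8.5
tool_pos: [451.5, 145.9, 54.3]
tcp_rot: [180.0, -0.0, 88.7]
ft_force: [0.2, 1.3, 1.1]
finger_gap: 0.3
grip_force: 0.0
t 8.5 pos [451.5 145.9  54.3] rot [ 1.7999e+02 -3.0000e-02  8.8730e+01] F [0.2 1.3 1.1] 0.31189764159821115
red [555. 383.] 188 [574.9  91.   67. ]
finger frame: x 14.1 y -49.0 dial-eq deg by yaw 91.9
scene yel [267.7 170.5] 15 dial deg 99.2 r 22.2
top yel [232.4 272. ] 7 dial deg 96.2 r 15.8
```

The third click is done (about 100°). Now the fourth, stopping as soon as the force drops.

```bash
python3 -m handwheel '[[0.0017,0.0005,0,2],[0.0017,0.0005,0,2],[0.0017,0.0005,0,2],[0.0017,0.0005,0,2],[0.0017,0.0005,0,2],[0.0017,0.0005,0,2],[0.0017,0.0005,0,2],[0,0,0,0]]';python3 -m handwheel '[[0.0017,0.0005,0,2],[0,0,0,0]]';python3 -m handwheel '[[0.0017,0.0005,0,2],[0,0,0,0]]';python3 -m handwheel '[[0.0017,0.0005,0,2],[0,0,0,0]]';
python3 -c "
from h import *
st('w8');dial('scene','s8');dial('top','t8')"
```

```text
time: 9.45
tool_pos: [455.9, 156.5, 54.2]
tcp_rot: [-180.0, 0.1, 74.7]
ft_force: [-1.2, -2.1, 0.8]
finger_gap: -0.6
grip_force: 1.3
time: 9.65
tool_pos: [456.8, 157.9, 54.1]
tcp_rot: [-179.9, 0.1, 72.7]
ft_force: [-2.1, -2.7, 1.7]
finger_gap: -0.3
grip_force: 1.8
time: 9.85
tool_pos: [457.6, 159.5, 54.0]
tcp_rot: [-179.9, 0.1, 70.7]
ft_force: [-2.5, -3.0, 0.5]
finger_gap: -0.0
grip_force: 2.0
time: 10.05
tool_pos: [459.4, 161.6, 54.3]
tcp_rot: [180.0, -0.0, 68.7]
ft_force: [0.2, 0.2, -0.1]
finger_gap: -0.1
grip_force: 0.0
t 10.05 pos [459.4 161.6  54.3] rot [ 1.7999e+02 -3.0000e-02  6.8730e+01] F [ 0.2  0.2 -0.1] -0.12076761371063843
finger frame: x 14.1 y -49.1 dial-eq deg by yaw 111.9
scene yel [270.4 169.6] 15 dial deg 115.4 r 22.9
```

The fourth click is in. I'll back off, lift out, move over the lock button and check the dial.

```bash
python3 -m handwheel '[[-0.003,0,0,0],[-0.003,0,0,0],[0,0,-0.015,0],[0,0,-0.02,0],[0,0,-0.025,0],[0,0,-0.02,0],[-0.005,0.039,0,0],[-0.005,0.039,0,0],[-0.005,0.039,0,0],[-0.005,0.039,0,0]]'; python3 -m handwheel '[[0,0,0,0],[0,0,0,0],[0,0,0,0]]'
python3 - <<'E'
from h import *
st('w9');dial('scene','s9');dial('top','t9')
s=r.sense();d=np.array([596,82])-s['tool_pos'][:2];t=np.radians(s['tcp_rot'][2]);print('dx',d@[np.cos(t),np.sin(t)],'dy',d@[np.sin(t),-np.cos(t)])
E
```

```text
time: 11.2
tool_pos: [596.5, 79.4, 134.4]
tcp_rot: [180.0, -0.0, 68.7]
ft_force: [0.2, 0.8, 0.8]
finger_gap: 0.3
grip_force: 0.0
time: 11.5
tool_pos: [594.4, 80.7, 134.1]
tcp_rot: [-179.9, 0.0, 68.7]
ft_force: [-0.3, 0.5, -0.3]
finger_gap: 0.2
grip_force: 0.0
t 11.5 pos [594.4  80.7 134.1] rot [-1.7995e+02  1.0000e-02  6.8720e+01] F [-0.3  0.5 -0.3] 0.16015000935337406
red [285. 217.] 1377 [595.6  83.   67. ]
yel [ 75. 202.] 301 [480.7 140.7  75. ] dial deg 118.2 r 21.9
finger frame: x -12.2 y 105.8 dial-eq deg by yaw 112.0
scene yel [271.4 169.6] 15 dial deg 120.6 r 22.5
top yel [228.1 273.2] 31 dial deg 118.4 r 20.3
dx 1.2746729054062973 dy 1.0052414762647417
```

View pics/w9.png

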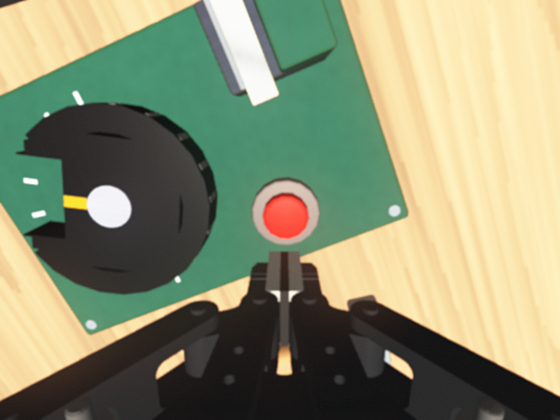

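The dial rests at 118–120°, which is four clicks on. The red button at (285,217) is ahead in the image because of its perspective, and its ray gives (595.6, 83), which matches the target. Now I'll go down onto the button.

```bash
python3 -m handwheel '[[0.0015,0.001,0.02,0],[0,0,0.025,0],[0,0,0.015,0],[0,0,0.004,0],[0,0,0,0],[0,0,0,0]]'; python3 -m handwheel '[[0,0,0.003,0],[0,0,0.002,0],[0,0,0,0]]'; python3 -m handwheel '[[0,0,0.002,0],[0,0,0,0],[0,0,0,0]]'; python3 -m handwheel '[[0,0,0.001,0],[0,0,0,0],[0,0,0,0]]'
```

```text
time: 12.25
tool_pos: [597.4, 81.7, 71.5]
tcp_rot: [179.9, -0.0, 68.7]
ft_force: [0.9, 0.1, 0.3]
finger_gap: -0.2
grip_force: 0.0
time: 12.55
tool_pos: [597.4, 81.6, 65.9]
tcp_rot: [179.9, -0.0, 68.7]
ft_force: [1.1, -0.7, 2.4]
finger_gap: 0.2
grip_force: 1.0
time: 12.85
tool_pos: [597.3, 81.5, 63.8]
tcp_rot: [179.9, -0.0, 68.7]
ft_force: [2.7, -0.2, 3.2]
finger_gap: 0.5
grip_force: 1.6
time: 13.15
tool_pos: [597.3, 81.6, 62.7]
tcp_rot: [179.9, -0.0, 68.7]
ft_force: [2.2, 0.9, 4.2]
finger_gap: -0.0
grip_force: 1.9
```

```bash
python3 -m handwheel '[[0,0,0.001,0],[0,0,0,0],[0,0,0,0]]'; python3 -m handwheel '[[0,0,0.001,0],[0,0,0,0],[0,0,0,0]]'; python3 -m handwheel '[[0,0,0.001,0],[0,0,0,0],[0,0,0,0]]'
```

```text
time: 13.45
tool_pos: [597.0, 81.6, 61.5]
tcp_rot: [180.0, -0.0, 68.7]
ft_force: [4.1, -0.4, 5.1]
finger_gap: -0.3
grip_force: 2.3
time: 13.75
tool_pos: [597.1, 81.5, 61.0]
tcp_rot: [180.0, -0.0, 68.7]
ft_force: [2.1, -0.7, 9.2]
finger_gap: 0.0
grip_force: 4.4
time: 14.05
tool_pos: [597.2, 81.5, 60.9]
tcp_rot: [179.9, -0.0, 68.7]
ft_force: [-2.2, -1.2, 15.1]
finger_gap: 0.4
grip_force: 7.7
```

The button has bottomed out: it is stuck at z = 61 while the force climbs to 15 N. I'll release and lift clear.

```bash
python3 -m handwheel '[[0,0,0,0],[0,0,-0.004,0],[0,0,-0.008,0],[0,0,-0.02,0],[0,0,-0.04,0],[0,0,-0.04,0],[0,0,-0.03,0],[0,0,0,0],[0,0,0,0]]'; python3 - <<'E'
from h import *
st('w10');dial('scene','s10');dial('top','t10')
a=cv2.imread('pics/scene0.png');b=cv2.imread('pics/s10.png');cv2.imwrite('pics/cmp.png',np.hstack([a[130:310,170:400],b[130:310,170:400]]))
E
```

```text
time: 14.95
tool_pos: [596.2, 81.6, 201.2]
tcp_rot: [-180.0, 0.0, 68.7]
ft_force: [-0.3, 0.1, -0.5]
finger_gap: 0.4
grip_force: 0.0
t 14.95 pos [596.2  81.6 201.2] rot [-1.7995e+02  2.0000e-02  6.8710e+01] F [-0.3  0.1 -0.5] 0.4267784885826842
red [283. 194.] 717 [595.1  82.   67. ]
yel [122. 181.] 183 [480.7 140.9  75. ] dial deg 118.6 r 22.0
finger frame: x -11.2 y 106.6 dial-eq deg by yaw 112.0
scene yel [271.4 169.6] 15 dial deg 120.6 r 22.5
top yel [228.1 273.3] 32 dial deg 118.1 r 20.5
```

View pics/w10.png

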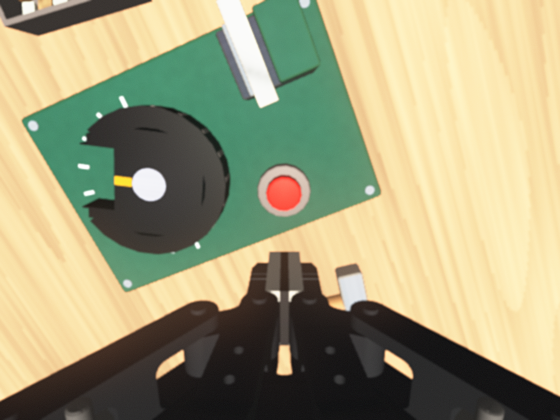

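View pics/cmp.png

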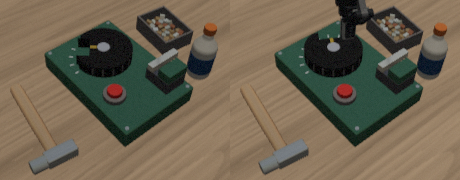

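```bash
python3 - <<'E'
from h import *
s,p=wp();ax=np.array([500.2,130.7])
def ang(q): d=q[:2]-ax;return (np.degrees(np.arctan2(-d[0],-d[1]))+.7).round(1),np.hypot(*d).round(1)
im=cv2.imread('pics/w10.png');h=cv2.cvtColor(im,cv2.COLOR_BGR2HSV);S,V=h[...,1].astype(int),h[...,2].astype(int)
m=(S<70)&(V>170);m[:92]=0;m[255:]=0;m[:,:70]=0;m[:,210:]=0
for c,a in blobs(m,3): print(c.round(1),a,ang(ray(p,c,45)),ray(p,c,75)[:2])
im=cv2.imread('pics/t10.png');p=r.camera_params('top');h=cv2.cvtColor(im,cv2.COLOR_BGR2HSV);S,V=h[...,1].astype(int),h[...,2].astype(int)
m=(S<60)&(V>120);m[:250]=0;m[302:]=0;m[:,:195]=0;m[:,275:]=0
for c,a in blobs(m,3): print('top',c.round(1),a,ang(ray(p,c,45)))
E
```

```text
[122.9 101.4] 75 (np.float64(178.3), np.float64(68.0)) [509.89166793 193.49506173]
[ 98.4 114.6] 30 (np.float64(158.5), np.float64(71.4)) [488.15682125 191.85096431]
[ 83.7 138.1] 21 (np.float64(138.8), np.float64(72.3)) [468.95183033 180.77345245]
[ 83.3 166.1] 70 (np.float64(119.2), np.float64(69.4)) [457.56687965 162.21042985]
[148.4 184.1] 872 (np.float64(84.8), np.float64(15.8)) [498.24932346 130.95677776]
[ 88.5 192.5] 62 (np.float64(99.7), np.float64(69.7)) [450.49808581 142.19874287]
[197.3 245.2] 35 (np.float64(1.2), np.float64(69.7)) [511.91012784  69.80265659]
top [233.5 263.4] 157 (np.float64(139.5), np.float64(2.6))
top [270.9 262.2] 11 (np.float64(-0.2), np.float64(69.1))
top [268.2 274.6] 9 (np.float64(19.9), np.float64(68.0))
top [206.9 285.9] 9 (np.float64(139.9), np.float64(67.9))
top [262.5 285.5] 10 (np.float64(39.5), np.float64(68.7))
top [216.6 293.8] 11 (np.float64(119.7), np.float64(67.6))
top [252.7 293.7] 7 (np.float64(59.6), np.float64(68.4))
top [228.5 298. ] 8 (np.float64(99.4), np.float64(67.6))
top [240.7 297.9] 7 (np.float64(79.9), np.float64(67.7))
```

The stripe measured from the hub lies at 120.2°, exactly the fourth click on. The button is up and the loose things haven't moved.

```bash
python3 -c "
from bench import r
print(r.hand_in())"
```

```text
the job is handed in; nothing more can be done
None
```

I turned the dial four clicks clockwise, from about 40° to 120°, and it rests there; I then pressed the lock button fully down and let it come up, touched nothing else, and handed the job in at about 15 s.

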